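Clamp a wooden book board with an extension bar and index the work-holder

TASK

Clamp the oak book board in the work-holder: slide the steel extension bar right up to the shoulder over the handle of the raised toggle clamp, and with the bar throw the handle down past its dead point until it is home on its stop. Only then swing the turntable a quarter turn counter-clockwise (seen from above) until it drops into its other index position, which brings the board's edge round for bevelling. Let go with the bar left on the handle for unclamping and the board still square in its nest, and do not disturb the spare board, the jar and the mug.

Things in the scene. Friction and masses are not known exactly. Their poses are not given: they have to be found in the camera images.
- workholder: Fixed work-holder: a plywood base 270 x 270 mm, 20 mm thick, carrying a round aluminium turntable of 248 mm diameter, top at 46 mm. Origin: on the table under the turntable's axis (the axis is vertical through it). Its x axis points level towards where the clamp's handle points at turntable value 0; y is to the left of x, z up. A low index plunger (to 48 mm high) stands on the base at the rim, 62 degrees clockwise from the x axis, its knob reaching to 205 mm from the axis.
- turntable (a joint): Angle of the turntable, rad, counter-clockwise seen from above as it grows. It starts at 0, held there by the spring plunger, and has one other index position at 1.571, where the plunger drops in by itself within about 0.05 rad; end stops 0.05 rad beyond each. About 1.1 N m breaks it out of an index position; between them it turns freely (0.1 N m).
- handle_pivot (a point): Pivot of the clamp's handle: on the handle's axis, 62 mm from the turntable's axis and 100 mm above the table; it turns with the turntable. Its x axis runs along the handle to the tip, its y axis is the (level) pivot axis, z is square to both, upwards.
- handle_tip (a point): Free end of the handle, 120 mm from the pivot along the handle. The handle is a bare round steel rod of 14 mm diameter with a rounded end; a shoulder block (24 mm wide, 24 mm high) on it ends 45 mm from the pivot, so 75 mm of rod stand free beyond the shoulder.
- clamp_handle (a joint): Handle angle, rad: 0 open (rising at 38 degrees above level, pointing radially outward from the turntable), growing as it is pushed down. Friction 0.4 N m to about 0.28, where the sprung pad meets the board: then 1.7, up to 2.1 N m near 0.36, friction alone at the dead point 0.524, and it is drawn on to its stop at 0.611 (3 degrees above level) and held. Under the bar's weight it may sag to 0.28.
- board_nest (a point): Centre of the nest on the turntable's top (46 mm above the table), 73 mm from the axis, opposite to the handle; axes as the work-holder's, turning with the turntable. Strips 10 mm high stand at the nest's clamp side and at both its ends, 1.5 mm clear of the board.
- board: Oak book board, 90 x 120 x 18 mm (x, y, z), loose in the nest under the raised pad of the clamp. Origin: centre of its underside.
- bar: Extension bar: straight square steel tube, 190 mm long, 25 x 25 mm outside, 20 x 20 mm inside, open at both ends, 0.33 kg. It lies on the table. Origin: its centre (half way along, on its axis, 12.5 mm above the table); x along its length. Right up to the shoulder its centre is 140 mm from the handle's pivot. With 6 mm of play on the rod it can droop up to 0.1 rad from the handle's line.
- spare_board: Bystander: a second, darker wooden board 90 x 120 x 18 mm lying on the table. Origin: centre of its underside.
- paste_jar: Bystander: white jar with a steel lid, 62 mm diameter, 75 mm high. Origin: centre of its underside.
- mug: Bystander: white mug, 80 mm diameter, 85 mm high, handle at its +y. Origin: centre of its underside.
- clamp_pad: The clamp's rubber pad, 22 mm diameter, on a sprung spindle at the end of the hold-down arm, which goes down with the handle onto the middle of the board. Origin: centre of its lower face. Raised, it stands about 25 mm above the board; shut, it presses with about 55 N.
Not all that is in view belongs to the job. Of the things like the bar, leave any that is orange; of the rest the larger one is meant. Leave any turquoise look-alike of the board alone.

How it is judged:
By the outcome, as a careful person would: the job done as asked, in the order asked, and still so for the second after the job is handed in, with the robot touching nothing.
It also fails if it takes over 54 s, if anything falls off the work surface, if the arm or the gripper's body presses on something with over 40 N, if the wrist force passes 120 N, or if a joint passes its speed limit or range.

ROBOT

A 7-joint arm with a two-finger parallel gripper is mounted at the origin on the work surface. World frame = base frame: x ahead of the robot, y to its left, z up, the work surface at z = 0. Lengths are in m, angles in rad, forces in N, time in s.
With the tool pointing down it reaches from about 0.425 to 0.925 m from the base axis. Payload 6.8 kg.
Tool frame: the origin (TCP) lies midway between the tips of the shut fingers; the grasp point (between the pads) lies 19 mm behind it (grip_point_offset is the distance from the TCP to the grasp point, in m); y points along the fingers, x is the direction in which the jaws open and shut, and the axes are right-handed (so a half turn about y gives the same grasp; the last joint's range is limited). The gripper opens to 85 mm and grips with 20 to 120 N. Pads are 22 mm wide; open, the fingers measure 114 mm over their backs; the gripper's body (76 mm by 85 mm) begins 54 mm behind the grasp point. The pads swing forward as they close: fully open they stand 13 mm farther back than shut.
Start: joints at [-1.458, 0.477, 0.022, 1.555, -0.011, 1.109, -0.083], TCP at [0.148, 0.659, 0.231] pointing down, gripper open.
Joint ranges: [-2.96, 2.96], [-0.34, 2.1], [-1.41, 1.46], [0.24, 2.44], [-1.37, 4.51], [0.17, 1.92], [-2.96, 2.96]. Speed limits (rad/s): [2.39, 2.39, 3.14, 3.14, 3.14, 3.14, 3.14].

INTERFACE

Orientations are given as a unit quaternion [w, x, y, z].
In Python, from station import get_obs, read_camera, hand_in, grip_point_offset gives the robot as it stands.
- The arm moves only by the tool play_rows, never from a script. Its argument "increments" is a list of rows, each a list of 2 entries, a list of its own where there are three numbers: the shift along the tool's x, y, z in m, then the turn, a rotation vector about the tool's x, y, z in degrees. In form: [[[tx, ty, tz], [ax, ay, az]], ...]. A call has 1 to 20 rows; each row shifts and turns the commanded pose from where the row before left it, along the tool's axes as they then stand; what a row does not reach is not made up. A row lasts 1/12 s, in which the tool goes at most 41.7 mm and 7.16 degrees, less where a joint would pass 70% of its speed; a pose out of reach is approached as far as the arm can. A call with a gripper value outside its range is refused whole. "gripper" is the finger opening in m, from 0 to 0.0854, set as the call begins (left out, the last holds). The fingers move at their own pace and stop on an object; "grip_force" is the grip in N (left out, the last holds). Time passes only in rows, so rows that do not move let the fingers close. It gives the time, the measured TCP pose, the force and the opening at its end, in the units of the state.
- get_obs(): the state, without advancing time (a new reading comes with each control period).
- read_camera(name): name is "scene" or "top" or "wrist"; returns a dict with "color" (480x640x3 uint8, red, green, blue), "range_z" (480x640 float32, m along the optical axis (not along the pixel's ray), 0 where there is no reading), "intrinsics" (3x3 intrinsics, pixels), "R" (3x3) and "t" (3): a world point X has camera coordinates R X + t; the wrist camera has in their place "hand_eye" (4x4, takes a point from camera to tool coordinates, whose origin is the TCP and whose axes are the tool frame's). Camera axes: x right, y down, z forward; pixel columns grow to the right and rows downward; lengths in m; the calibration is good to about 2 mm. The wrist camera is an equidistant fisheye: a pixel r from the principal point sees the ray r / f radians off the axis. A picture is of the moment at which its call begins: read the wrist's pose just before it.
- hand_in(): hands the job in, once; it reports no verdict.
The state is a dict: "t": time; "q": joint angles; "joint_vel": joint speeds; "joint_torque": joint torques, N m; "eef_pos": TCP position; "tool_rot": TCP orientation; "contact_force": force on the tool from outside, world axes, zero at the start; "torque": the same for the moment, N m; "gripper_width": opening from 0.0 (shut) to 1.0 (fully open).
Only numpy, scipy, OpenCV 4.12 (cv2) and the standard library are available. Lean on these libraries where they do the work, as an engineer would, in place of code of your own. Each camera call takes 0.05 s, during which the arm holds its last target. There are 200 camera calls.

## Working session

There is one attempt and no reset: what is moved stays moved. The work goes in short steps, Python scripts to look and compute and a tool call to move; the robot and the scene stay as the last step left them, time stands still between calls to the robot, and variables do not carry over. Pictures are saved under pics/ and viewed, about 8 in all and at most 12, crops included, and the job is handed in when it is done.

Besides the shell and the picture viewer there is one more tool, called after "Call:" in YAML: its name, and indented under it one key for each argument. play_rows: Moves the arm, as the interface text tells. Its arguments: {"type":"object","properties":{"increments":{"type":"array","items":{"type":"array"}},"gripper":{"type":"number"},"grip_force":{"type":"number"}},"required":["increments"]}

```bash
ls; mkdir -p pics; python3 - <<'E'
from station import *
import cv2,numpy as np
o=get_obs();print({k:np.round(v,3) for k,v in o.items()},grip_point_offset if not callable(grip_point_offset) else grip_point_offset())
for n in ["scene","top"]:
    c=read_camera(n);cv2.imwrite(f"pics/{n}0.png",c["color"][:,:,::-1]);np.savez(f"{n}0.npz",**c)
    print(n,c["intrinsics"],c["R"],c["t"])
c=read_camera("wrist");print(c["intrinsics"],c["hand_eye"])
E
```

```text
pics
{'t': np.float64(0.0), 'q': array([-1.458,  0.478,  0.022,  1.556, -0.011,  1.109, -0.083]), 'joint_vel': array([ 0.001, -0.001, -0.003, -0.001, -0.002,  0.001,  0.   ]), 'joint_torque': array([ 1.0000e-03, -5.9647e+01,  1.6080e+00, -2.8119e+01,  1.2000e-02,
        9.0000e-03,  0.0000e+00]), 'eef_pos': array([0.148, 0.658, 0.23 ]), 'tool_rot': array([-0.552,  0.552,  0.441, -0.442]), 'contact_force': array([-0.493,  0.003,  0.182]), 'torque': array([-0.009, -0.032,  0.002]), 'gripper_width': np.float64(1.0)} 0.0187
scene [[513.718325     0.         316.51151951]
 [  0.         513.718325   241.00283207]
 [  0.           0.           1.        ]] [[-0.71588607  0.69808761 -0.01344689]
 [ 0.42370892  0.41904328 -0.80304015]
 [-0.55495756 -0.58058282 -0.59577319]] [ 0.39257457 -0.1090248   1.46379329]
top [[597.14331807   0.         316.71735007]
 [  0.         597.14331807 235.25225376]
 [  0.           0.           1.        ]] [[-0.02198652 -0.99968781 -0.01186876]
 [-0.99854099  0.02254386 -0.04906792]
 [ 0.04932017  0.01077261 -0.99872492]] [-0.03510993  0.52336621  1.67090095]
[[371.64829954   0.         319.48241871]
 [  0.         371.64829954 239.12997241]
 [  0.           0.           1.        ]] [[ 9.99999535e-01  6.53433970e-04 -7.09589104e-04 -2.64041902e-04]
 [ 8.68991858e-04 -2.90913616e-01  9.56748929e-01 -1.42579452e-01]
 [ 4.18743119e-04 -9.56749100e-01 -2.90914048e-01  7.35479211e-02]
 [ 0.00000000e+00  0.00000000e+00  0.00000000e+00  1.00000000e+00]]
```

View both.

View pics/scene0.png

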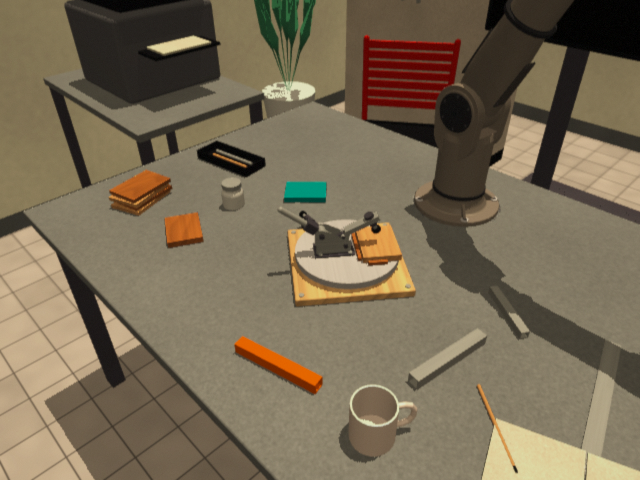

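View pics/top0.png

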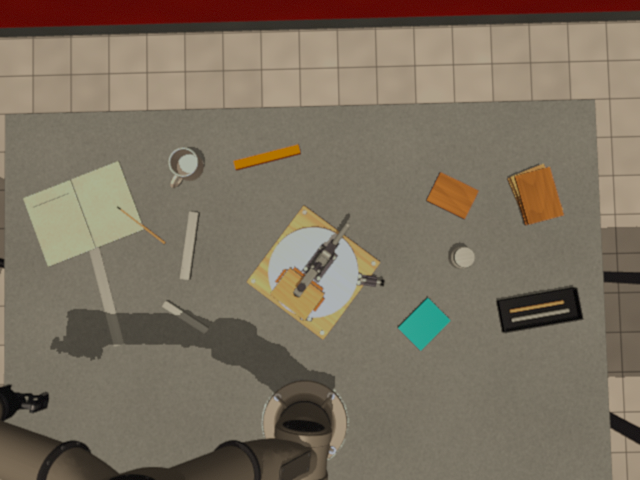

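```bash
cat > h.py <<'E'
import numpy as np,cv2
from scipy.spatial.transform import Rotation as Ro
def cloud(c):
    K=c["intrinsics"];v,u=np.mgrid[:480,:640];z=c["range_z"].astype(float)
    P=np.stack([(u-K[0,2])/K[0,0]*z,(v-K[1,2])/K[1,1]*z,z],-1)
    return (P-c["t"])@c["R"]   # world
def onplane(c,uv,h):
    K=c["intrinsics"];uv=np.atleast_2d(uv).astype(float)
    d=np.c_[(uv[:,0]-K[0,2])/K[0,0],(uv[:,1]-K[1,2])/K[1,1],np.ones(len(uv))]@c["R"]
    o=-c["R"].T@c["t"];return o+d*((h-o[2])/d[:,2])[:,None]
def quat(o): 
    w,x,y,z=o["tool_rot"];return Ro.from_quat([x,y,z,w])
E
python3 - <<'E'
from h import *
np.set_printoptions(precision=4,suppress=True)
c=np.load("top0.npz");W=cloud(c);img=c["color"];hsv=cv2.cvtColor(img,cv2.COLOR_RGB2HSV)
print("table z",np.median(W[280:330,440:480,2]),W[245,189],W[250,340],W[225,343])
# bar: brightness mask in ROI
def bigc(m,roi):
    M=np.zeros(m.shape,np.uint8);y0,y1,x0,x1=roi;M[y0:y1,x0:x1]=m[y0:y1,x0:x1]
    cs,_=cv2.findContours(M,cv2.RETR_EXTERNAL,cv2.CHAIN_APPROX_NONE);return max(cs,key=cv2.contourArea)
print("bar col",img[245,189],img[245,215])
g=img.astype(int).sum(2)
k=bigc(g>370,(200,290,170,210));r=cv2.minAreaRect(k);bp=cv2.boxPoints(r);P=onplane(c,bp,.025);print("bar rect",r,P,P.mean(0))
# disc
s=hsv[...,1];m=(s<60)&(g>400);k=bigc(m,(215,330,255,372));h=cv2.convexHull(k)
e=cv2.fitEllipse(h);print("disc",e,onplane(c,e[0],.046))
# base
m=(hsv[...,1]>80)&(hsv[...,0]<30)&(g>250)
k=bigc(m,(200,345,240,385));r=cv2.minAreaRect(cv2.convexHull(k));print("base",r,onplane(c,cv2.boxPoints(r),.02),onplane(c,r[0],.02))
# handle: heights
sub=W[205:300,290:365].reshape(-1,3);ok=(sub[:,2]>.105)&(sub[:,2]<.25);print(ok.sum())
H=sub[ok];print(H[np.argsort(H[:,0])][::15])
E
```

```text
table z 0.00012490725337712048 [0.5027 0.3126 0.0208] [ 0.4786 -0.1104  0.0464] [ 0.5506 -0.1219 -0.0002]
bar col [168 160 141] [120 113  98]
bar rect ((188.15518188476562, 245.36207580566406), (9.322811126708984, 68.59246826171875), 7.765166282653809) [[0.4089 0.3411 0.025 ]
 [0.599  0.3129 0.025 ]
 [0.5948 0.2869 0.025 ]
 [0.4048 0.3152 0.025 ]] [0.5019 0.314  0.025 ]
disc ((333.62139892578125, 279.69976806640625), (49.29914474487305, 91.1998062133789), 32.75417709350586) [[ 0.3973 -0.0909  0.046 ]]
base ((313.05999755859375, 271.9200134277344), (97.20000457763672, 97.0), 36.869895935058594) [[ 0.3968  0.1566  0.02  ]
 [ 0.6111 -0.011   0.02  ]
 [ 0.4424 -0.2251  0.02  ]
 [ 0.2303 -0.0575  0.02  ]] [[ 0.4196 -0.0343  0.02  ]]
561
[[ 0.3564  0.0044  0.1297]
 [ 0.3646  0.0065  0.1372]
 [ 0.3696  0.0013  0.1339]
 [ 0.3727  0.006   0.1443]
 [ 0.3772 -0.012   0.1369]
 [ 0.3802  0.0008  0.1416]
 [ 0.383   0.0032  0.1441]
 [ 0.3874 -0.012   0.1325]
 [ 0.3904 -0.0018  0.1366]
 [ 0.3946 -0.0196  0.1177]
 [ 0.3974 -0.0091  0.1169]
 [ 0.4022 -0.0275  0.1111]
 [ 0.405  -0.0223  0.1138]
 [ 0.408  -0.0149  0.1263]
 [ 0.4127 -0.0304  0.1119]
 [ 0.4156 -0.0201  0.1182]
 [ 0.423  -0.0412  0.1098]
 [ 0.4567 -0.0737  0.1124]
 [ 0.462  -0.0712  0.113 ]
 [ 0.4673 -0.074   0.1087]
 [ 0.4701 -0.0661  0.1088]
 [ 0.4747 -0.0873  0.1201]
 [ 0.4774 -0.0794  0.1265]
 [ 0.4799 -0.0847  0.1244]
 [ 0.4825 -0.0768  0.1322]
 [ 0.4853 -0.0743  0.1284]
 [ 0.4897 -0.0951  0.1409]
 [ 0.4926 -0.0954  0.1322]
 [ 0.4952 -0.0902  0.1338]
 [ 0.5    -0.0954  0.1423]
 [ 0.5047 -0.103   0.1512]
 [ 0.5097 -0.1083  0.1529]
 [ 0.5145 -0.1108  0.1585]
 [ 0.5197 -0.111   0.1581]
 [ 0.5245 -0.1135  0.1637]
 [ 0.5298 -0.1111  0.1615]
 [ 0.5359 -0.1285  0.1803]
 [ 0.5414 -0.1288  0.1747]]
```

```bash
cat >> h.py <<'E'
def goto(o,p,R,n=None):
    """print total shift in tool axes & rotvec deg; p TCP target, R target rotation"""
    Q=quat(o);d=Q.inv().apply(np.array(p)-o["eef_pos"]);r=(Q.inv()*R).as_rotvec(degrees=True)
    print("shift(tool) mm",np.round(d*1000,1),"rot deg",np.round(r,2))
def toolR(xdir,ydir):
    x=np.array(xdir,float);y=np.array(ydir,float);x/=np.linalg.norm(x);y/=np.linalg.norm(y)
    return Ro.from_matrix(np.c_[x,y,np.cross(x,y)])
E
python3 - <<'E'
from h import *;from station import *
np.set_printoptions(precision=4,suppress=True)
o=get_obs();print(quat(o).as_matrix(),o["q"])
for a in (81.6,-98.4):
    a=np.radians(a);goto(o,[.502,.314,.16],toolR([np.cos(a),np.sin(a),0],[0,0,-1]))
E
```

```text
[[ 0.219  -0.0002 -0.9757]
 [ 0.9757 -0.0014  0.219 ]
 [-0.0014 -1.     -0.0001]] [-1.4581  0.4776  0.0224  1.5562 -0.0115  1.1093 -0.0831]
shift(tool) mm [-258.1   71.  -421. ] rot deg [ 0.   -4.25 -0.08]
shift(tool) mm [-258.1   71.  -421. ] rot deg [  0.12 175.75   0.  ]
```

Call:
play_rows:
  increments:
    - [[-0.0161,0.0044,-0.0263],[0,0,0]]
    - [[-0.0161,0.0044,-0.0263],[0,0,0]]
    - [[-0.0161,0.0044,-0.0263],[0,0,0]]
    - [[-0.0161,0.0044,-0.0263],[0,0,0]]
    - [[-0.0161,0.0044,-0.0263],[0,0,0]]
    - [[-0.0161,0.0044,-0.0263],[0,0,0]]
    - [[-0.0161,0.0044,-0.0263],[0,0,0]]
    - [[-0.0161,0.0044,-0.0263],[0,0,0]]
    - [[-0.0161,0.0044,-0.0263],[0,0,0]]
    - [[-0.0161,0.0044,-0.0263],[0,0,0]]
    - [[-0.0161,0.0044,-0.0263],[0,0,0]]
    - [[-0.0161,0.0044,-0.0263],[0,0,0]]
    - [[-0.0161,0.0044,-0.0263],[0,0,0]]
    - [[-0.0161,0.0044,-0.0263],[0,0,0]]
    - [[-0.0161,0.0044,-0.0263],[0,0,0]]
    - [[-0.0161,0.0044,-0.0263],[0,0,0]]
    - [[0,0,0],[0,-4.25,0]]
    - [[0,0,0],[0,0,0]]
  gripper: 0.0854
  grip_force: 100

```text
t: 1.65
eef_pos: [0.5033, 0.3126, 0.1603]
tool_rot: [-0.535, 0.536, 0.461, -0.462]
contact_force: [0.1, 0.9, 0.8]
gripper_width: 0.999
```

```bash
cat >> h.py <<'E'
def wcast(c,o,uv,h):
    """wrist pixel(s) -> world on plane z=h"""
    K=c["intrinsics"];uv=np.atleast_2d(uv).astype(float)
    a=(uv-[K[0,2],K[1,2]])/K[0,0];r=np.linalg.norm(a,axis=1,keepdims=True)+1e-12
    d=np.c_[a/r*np.sin(r),np.cos(r)]
    E=c["hand_eye"];Q=quat(o);d=Q.apply(d@E[:3,:3].T);p=Q.apply(E[:3,3])+o["eef_pos"]
    return p+d*((h-p[2])/d[:,2])[:,None]
def wproj(c,o,X):
    E=c["hand_eye"];x=quat(o).inv().apply(np.atleast_2d(X)-o["eef_pos"]);x=(x-E[:3,3])@E[:3,:3]
    s=np.linalg.norm(x[:,:2],axis=1);th=np.arctan2(s,x[:,2]);K=c["intrinsics"]
    return np.c_[x[:,0]/s*th*K[0,0]+K[0,2],x[:,1]/s*th*K[0,0]+K[1,2]]
E
python3 - <<'E'
from h import *;from station import *
np.set_printoptions(precision=4,suppress=True)
o=get_obs();c=read_camera("wrist");np.savez("w1.npz",**c);print(o["q"],o["eef_pos"],quat(o).as_matrix(),o["contact_force"])
im=c["color"][:,:,::-1].copy()
a=np.radians(-8.4);u=np.array([np.cos(a),np.sin(a),0]);n=np.array([-u[1],u[0],0])
X=[np.array([.502,.314,.025])+s*.095*u+t*.0125*n for s in(-1,1) for t in (-1,1)]
p=wproj(c,o,X);print(p)
for q in p: cv2.circle(im,tuple(int(v) for v in q),4,(0,0,255),1)
cv2.imwrite("pics/w1.png",im)
E
```

```text
[-0.7624  0.4196  0.1303  1.833  -0.0668  0.8944  0.8209] [0.5033 0.3126 0.1603] [[ 0.1479 -0.0004 -0.989 ]
 [ 0.989  -0.0014  0.1479]
 [-0.0014 -1.      0.0001]] [0.1311 0.9196 0.7711]
[[304.7895  99.0282]
 [338.8864  99.0274]
 [307.3319 330.6432]
 [336.2601 330.6121]]
```

View pics/w1.png

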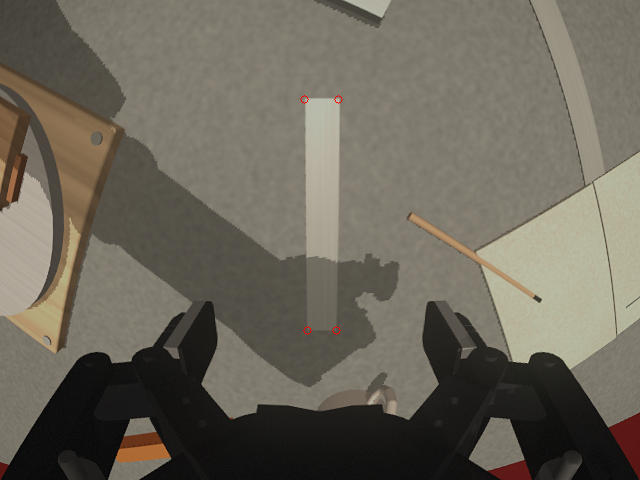

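Call:
play_rows:
  increments:
    - [[0.0012,0.016,0.0015],[0,0,0]]
    - [[0,0.022,0],[0,0,0]]
    - [[0,0.025,0],[0,0,0]]
    - [[0,0.025,0],[0,0,0]]
    - [[0,0.025,0],[0,0,0]]
    - [[0,0.022,0],[0,0,0]]
    - [[0,0.015,0],[0,0,0]]
    - [[0,0.0085,0],[0,0,0]]
    - [[0,0,0],[0,0,0]]

```text
t: 2.45
eef_pos: [0.4986, 0.3172, 0.0007]
tool_rot: [0.535, -0.535, -0.461, 0.463]
contact_force: [-0.6, -0.4, 0.0]
gripper_width: 1.003
```

Call:
play_rows:
  increments:
    - [[0,0,0],[0,0,0]]
    - [[0,0,0],[0,0,0]]
    - [[0,0,0],[0,0,0]]
    - [[0,0,0],[0,0,0]]
    - [[0,0,0],[0,0,0]]
    - [[0,0,0],[0,0,0]]
    - [[0,0,0],[0,0,0]]
    - [[0,0,0],[0,0,0]]
    - [[0,0,0],[0,0,0]]
  gripper: 0
  grip_force: 100

```text
t: 3.2
eef_pos: [0.5012, 0.3167, 0.0035]
tool_rot: [-0.535, 0.535, 0.462, -0.461]
contact_force: [0.0, -0.6, 6.4]
gripper_width: 0.27
```

Call:
play_rows:
  increments:
    - [[0,-0.005,0],[0,0,0]]
    - [[0,-0.015,0],[0,0,0]]
    - [[0,-0.025,0],[0,0,0]]
    - [[0,-0.03,0],[0,0,0]]
    - [[0,-0.03,0],[0,0,0]]
    - [[0,-0.03,0],[0,0,0]]
    - [[0,-0.03,0],[0,0,0]]
    - [[0,-0.03,0],[0,0,0]]
    - [[0,-0.03,0],[0,0,0]]
    - [[0,-0.02,0],[0,0,0]]
    - [[0,0,0],[0,0,0]]
  grip_force: 120

```text
t: 4.12
eef_pos: [0.5026, 0.3176, 0.2524]
tool_rot: [-0.535, 0.535, 0.465, -0.459]
contact_force: [1.2, 0.7, -2.8]
gripper_width: 0.264
```

```bash
cat >> h.py <<'E'
psi=np.radians(-38.0);AX=np.array([.4196,-.0343,0.])
def frame(th,yaw=0.):
    """handle elev (rad), turntable yaw -> pivot, a, tool R"""
    u=np.array([np.cos(psi+yaw),np.sin(psi+yaw),0]);z=np.array([0,0,1.])
    a=np.cos(th)*u+np.sin(th)*z
    return AX+.062*u+.1*z,a,toolR(np.cross(z,u),np.sin(th)*u-np.cos(th)*z)
E
python3 - <<'E'
from h import *;from station import *
np.set_printoptions(precision=4,suppress=True)
o=get_obs();c=read_camera("wrist");np.savez("w2.npz",**c);print(o["q"],o["eef_pos"],o["contact_force"],o["torque"])
cv2.imwrite("pics/w2.png",c["color"][:,:,::-1])
p,a,R=frame(np.radians(38));B=p+.255*a;T=B+.009*R.as_matrix()[:,1];print(p,p+.12*a,B,T)
goto(o,T,R)
goto(o,T+[0,0,.05],quat(o))
E
```

```text
[-0.7827  0.3211  0.1446  1.7453 -0.0523  1.0708  0.8031] [0.5026 0.3176 0.2524] [ 1.1589  0.684  -2.8465] [ 0.0788 -0.0185  0.031 ]
[ 0.4685 -0.0725  0.1   ] [ 0.543  -0.1307  0.1739] [ 0.6268 -0.1962  0.257 ] [ 0.6312 -0.1996  0.2499]
shift(tool) mm [-492.8    0.6 -203. ] rot deg [-36.93  28.33  10.2 ]
shift(tool) mm [-492.5  -49.4 -203.3] rot deg [0. 0. 0.]
```

View pics/w2.png

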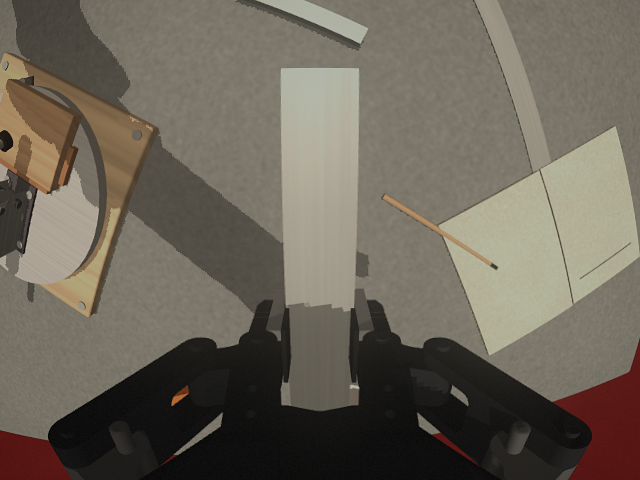

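Call:
play_rows:
  increments:
    - [[-0.02,-0.0033,-0.008],[0,0,0]]
    - [[-0.0326,-0.0033,-0.0135],[0,0,0]]
    - [[-0.0326,-0.0033,-0.0135],[0,0,0]]
    - [[-0.0326,-0.0033,-0.0135],[0,0,0]]
    - [[-0.0326,-0.0033,-0.0135],[0,0,0]]
    - [[-0.0326,-0.0033,-0.0135],[0,0,0]]
    - [[-0.0326,-0.0033,-0.0135],[0,0,0]]
    - [[-0.0326,-0.0033,-0.0135],[0,0,0]]
    - [[-0.0326,-0.0033,-0.0135],[0,0,0]]
    - [[-0.0326,-0.0033,-0.0135],[0,0,0]]
    - [[-0.0326,-0.0033,-0.0135],[0,0,0]]
    - [[-0.0326,-0.0033,-0.0135],[0,0,0]]
    - [[-0.0326,-0.0033,-0.0135],[0,0,0]]
    - [[-0.0326,-0.0033,-0.0135],[0,0,0]]
    - [[-0.0326,-0.0033,-0.0135],[0,0,0]]
    - [[-0.016,-0.0033,-0.006],[0,0,0]]
    - [[0,0,0],[0,0,0]]

```text
t: 5.58
eef_pos: [0.628, -0.2067, 0.2982]
tool_rot: [-0.537, 0.537, 0.458, -0.462]
contact_force: [-0.1, -1.2, -2.2]
gripper_width: 0.26
```

Call:
play_rows:
  increments:
    - [[0,0,0],[0,5.9,0]]
    - [[0,0,0],[0,5.9,0]]
    - [[0,0,0],[0,5.9,0]]
    - [[0,0,0],[0,5.9,0]]
    - [[0,0,0],[0,5.8,0]]
    - [[0,0,0],[-6.3,0,0]]
    - [[0,0,0],[-6.3,0,0]]
    - [[0,0,0],[-6.3,0,0]]
    - [[0,0,0],[-6.3,0,0]]
    - [[0,0,0],[-6.4,0,0]]
    - [[0,0,0],[-6.4,0,0]]
    - [[0,0,0],[0,0,0]]

```text
t: 6.58
eef_pos: [0.6252, -0.1978, 0.2949]
tool_rot: [-0.405, 0.801, 0.391, -0.203]
contact_force: [-1.2, 0.8, -3.7]
gripper_width: 0.262
```

```bash
python3 - <<'E'
from h import *;from station import *
np.set_printoptions(precision=4,suppress=True)
# bar end in tool frame from w2
c=np.load("w2.npz");K=c["intrinsics"];E=c["hand_eye"]
def toolcast(uv,y):
    a=(np.array(uv,float)-[K[0,2],K[1,2]])/K[0,0];r=np.linalg.norm(a,axis=1,keepdims=True)
    d=np.c_[a/r*np.sin(r),np.cos(r)]@E[:3,:3].T;p=E[:3,3];return p+d*((y-p[1])/d[:,1])[:,None]
for y in(-.018,-.0215,-.025):print(y,toolcast([[281,68],[359,68],[281,150],[359,150]],y))
o=get_obs();print(o["q"],o["eef_pos"],o["contact_force"])
p,a,R=frame(np.radians(38))
for s in (.255,):
    B=p+s*a;T=B+.009*R.as_matrix()[:,1];goto(o,T,R)
c=read_camera("wrist");np.savez("w3.npz",**c)
im=c["color"][:,:,::-1].copy()
for q in wproj(c,o,[p+.12*a,p+.045*a]): cv2.circle(im,tuple(int(v) for v in q),5,(0,0,255),1)
cv2.imwrite("pics/w3.png",im)
E
```

```text
-0.018 [[-0.0131 -0.018   0.0946]
 [ 0.0126 -0.018   0.0946]
 [-0.0133 -0.018   0.0668]
 [ 0.0128 -0.018   0.0668]]
-0.0215 [[-0.0127 -0.0215  0.094 ]
 [ 0.0122 -0.0215  0.094 ]
 [-0.0129 -0.0215  0.067 ]
 [ 0.0124 -0.0215  0.067 ]]
-0.025 [[-0.0124 -0.025   0.0934]
 [ 0.0119 -0.025   0.0934]
 [-0.0125 -0.025   0.0672]
 [ 0.012  -0.025   0.0672]]
[-0.5931  0.1715  0.7123  2.0411  0.4937  0.483   0.6124] [ 0.6252 -0.1978  0.2949] [-1.1714  0.8275 -3.7155]
shift(tool) mm [ 2.6 39.8 21.8] rot deg [-1.92  0.48 -0.24]
```

View pics/w3.png

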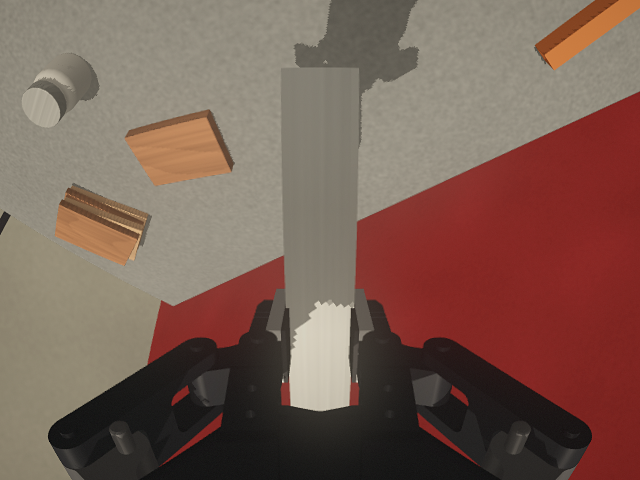

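Call:
play_rows:
  increments:
    - [[0.001,0.008,0.003],[-1.9,0.5,-0.25]]
    - [[0.0016,0.016,0.009],[0,0,0]]
    - [[0,0.016,0.014],[0,0,0]]
    - [[0,0,0.014],[0,0,0]]
    - [[0,0,0.01],[0,0,0]]
    - [[0,0,0],[0,0,0]]
    - [[0,0,0],[0,0,0]]

```text
t: 7.22
eef_pos: [0.6199, -0.1914, 0.2379]
tool_rot: [-0.394, 0.81, 0.393, -0.189]
contact_force: [-0.0, 0.1, -2.5]
gripper_width: 0.26
```

```bash
cat > ck.py <<'E'
import sys
from h import *;from station import *
np.set_printoptions(precision=4,suppress=True)
def tgt(s,th,yaw=0):
    p,a,R=frame(th,yaw);return p+(s-.001)*a+.009*R.as_matrix()[:,1],R
def rep(s,th,yaw=0):
    o=get_obs();print(o["t"],"q",o["q"],"p",o["eef_pos"],"F",o["contact_force"],"M",o["torque"],"w",o["gripper_width"]);goto(o,*tgt(s,th,yaw))
    p,a,R=frame(th,yaw);print("s now",(o["eef_pos"]-p)@a+.001);return o
E
python3 - <<'E'
from ck import *
o=rep(.223,np.radians(38))
p,a,R=frame(np.radians(38))
c=read_camera("wrist");np.savez("w4.npz",**c);im=c["color"][:,:,::-1].copy()
for q in wproj(c,o,[p+.12*a,p+.115*a]):print(q);cv2.circle(im,tuple(int(v) for v in q),5,(0,0,255),1)
im1=cv2.resize(im[0:200,220:420],(600,600))
c=read_camera("scene");np.savez("s4.npz",**c);im=c["color"][:,:,::-1].copy()
x=lambda X:(lambda y:(y[:2]/y[2]))(c["intrinsics"]@(c["R"]@X+c["t"]))
print("tip",x(p+.12*a),"sh",x(p+.045*a),"barend",x(p+.128*a), x(p+.31*a))
cv2.imwrite("pics/w4.png",im1);cv2.imwrite("pics/s4.png",cv2.resize(im[130:280,200:400],(800,600),interpolation=cv2.INTER_CUBIC))
E
```

```text
7.2167 q [-0.6741  0.2713  0.8086  2.1448  0.6084  0.2924  0.4191] p [ 0.6199 -0.1914  0.2379] F [-0.0264  0.1049 -2.4593] M [0.6399 0.7845 0.0134] w 0.25963914188416015
shift(tool) mm [ 0.3 -1.  14.6] rot deg [ 0.24 -0.4  -0.07]
s now 0.23762734761287757
[318.451   12.2219]
[318.3682  -0.4031]
tip [275.9021 207.7921] sh [303.1555 223.0577] barend [272.9035 206.1124] [199.3943 164.937 ]
```

View pics/w4.png

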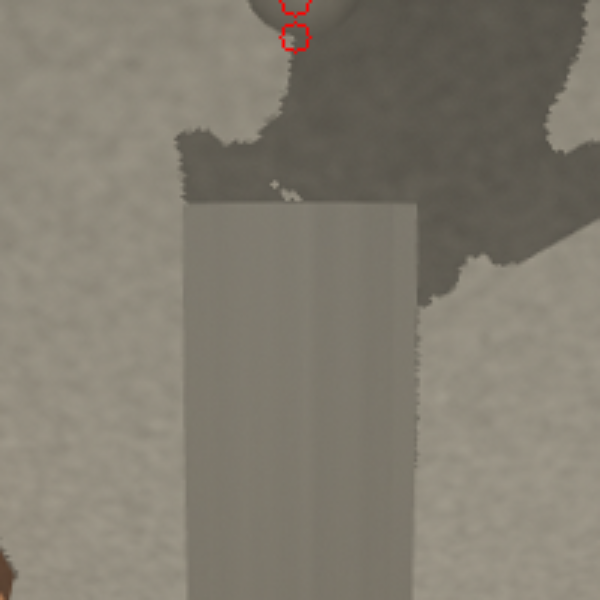

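View pics/s4.png

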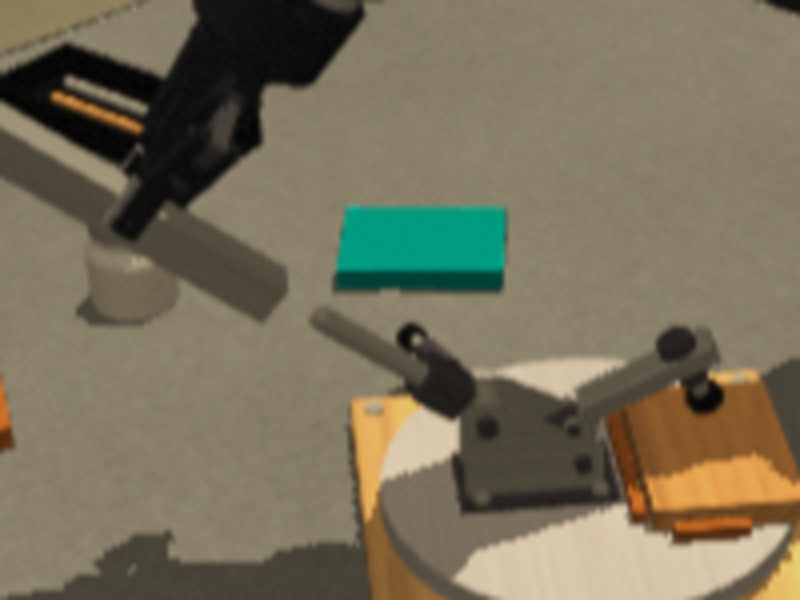

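```bash
python3 - <<'E'
from ck import *
o=get_obs();c=np.load("s4.npz");Q=quat(o)
x=lambda X:(lambda y:(y[:2]/y[2]))(c["intrinsics"]@(c["R"]@X+c["t"]))
for X in [(sx*.0125,-.009+sy*.0125,.094) for sx in(-1,1) for sy in (-1,1)]:
    print(X,((x(Q.apply(X)+o["eef_pos"])-[200,130])*4))
p,a,R=frame(np.radians(38));M=R.as_matrix()
b=x(p+.12*a)
for n,d in zip("xyz",M.T):print(n,(x(p+.12*a+.001*d)-b)*4)
for s in(.045,.08,.112,.12):print(s,(x(p+s*a)-[200,130])*4)
E
```

```text
(-0.0125, -0.0215, 0.094) [279.0531 264.9747]
(-0.0125, 0.0035000000000000014, 0.094) [253.4502 297.1288]
(0.0125, -0.0215, 0.094) [280.443  288.9335]
(0.0125, 0.0035000000000000014, 0.094) [254.3683 321.4406]
x [0.0837 0.9775]
y [-1.0284  1.2793]
z [1.4942 0.837 ]
0.045 [412.622  372.2309]
0.08 [362.5082 344.1602]
0.112 [315.5308 317.8464]
0.12 [303.6086 311.1683]
```

Call:
play_rows:
  increments:
    - [[0.0009,-0.001,0.004],[0.2,-0.4,0]]
    - [[0,0,0.008],[0,0,0]]
    - [[0,0,0.008],[0,0,0]]
    - [[0,0,0.008],[0,0,0]]
    - [[0,0,0.004],[0,0,0]]
    - [[0,0,0],[0,0,0]]

```text
t: 7.82
eef_pos: [0.5993, -0.1737, 0.2185]
tool_rot: [-0.394, 0.808, 0.394, -0.192]
contact_force: [0.2, -0.4, -3.2]
gripper_width: 0.267
```

```bash
python3 - <<'E'
from ck import *
o=rep(.19,np.radians(38))
E
```

```text
7.8167 q [-0.7768  0.284   0.8863  2.2111  0.6787  0.25    0.3164] p [ 0.5993 -0.1737  0.2185] F [ 0.2402 -0.4396 -3.1786] M [ 0.6844  0.7784 -0.0342] w 0.2670115362240268
shift(tool) mm [-0.8  0.5 14.4] rot deg [0.05 0.04 0.02]
s now 0.204351239488606
```

Call:
play_rows:
  increments:
    - [[0,0,0.006],[0,0,0]]
    - [[0,0,0.008],[0,0,0]]
    - [[0,0,0.008],[0,0,0]]
    - [[0,0,0.006],[0,0,0]]
    - [[0,0,0],[0,0,0]]

```text
t: 8.23
eef_pos: [0.5817, -0.16, 0.2009]
tool_rot: [-0.394, 0.808, 0.394, -0.192]
contact_force: [-0.9, 0.9, -3.0]
gripper_width: 0.263
```

```bash
python3 - <<'E'
from ck import *
o=rep(.176,np.radians(38))
# arc plan: rows from th=38 to 24 at s=.176
T0,R0=tgt(.176,np.radians(38))
for k in range(1,8):
    T,R=tgt(.176,np.radians(38-2*k));print(R0.inv().apply(T-T0)*1000,(R0.inv()*R).as_rotvec(degrees=True));T0,R0=T,R
E
```

```text
8.2333 q [-0.8656  0.3109  0.9583  2.2678  0.7474  0.2023  0.2081] p [ 0.5817 -0.16    0.2009] F [-0.8601  0.9335 -3.0337] M [ 0.6478  0.8892 -0.0032] w 0.26308103413542344
shift(tool) mm [-0.8  0.4 -0.1] rot deg [0.04 0.06 0.01]
s now 0.1758704523844577
[0.     6.1019 0.4207] [2. 0. 0.]
[-0.      6.1019  0.4207] [2. 0. 0.]
[0.     6.1019 0.4207] [ 2. -0.  0.]
[0.     6.1019 0.4207] [ 2.  0. -0.]
[0.     6.1019 0.4207] [ 2. -0. -0.]
[-0.      6.1019  0.4207] [ 2.  0. -0.]
[0.     6.1019 0.4207] [2. 0. 0.]
```

Call:
play_rows:
  increments:
    - [[0,0.0061,0.0004],[2,0,0]]
    - [[0,0.0061,0.0004],[2,0,0]]
    - [[0,0.0061,0.0004],[2,0,0]]
    - [[0,0.0061,0.0004],[2,0,0]]
    - [[0,0.0061,0.0004],[2,0,0]]
    - [[0,0.0061,0.0004],[2,0,0]]
    - [[0,0.0061,0.0004],[2,0,0]]
    - [[0,0,0],[0,0,0]]
    - [[0,0,0],[0,0,0]]

```text
t: 8.98
eef_pos: [0.5989, -0.1743, 0.1646]
tool_rot: [-0.489, 0.755, 0.368, -0.237]
contact_force: [0.5, 0.4, -2.5]
gripper_width: 0.264
```

```bash
python3 - <<'E'
from ck import *
o=rep(.140,np.radians(24))
E
```

```text
8.9833 q [-0.2492  0.3297  0.3723  2.0746  0.2713  0.415   0.7594] p [ 0.5989 -0.1743  0.1646] F [ 0.4983  0.4427 -2.5149] M [0.3985 0.5409 0.0148] w 0.26386248577811783
shift(tool) mm [-0.2  0.6 38.4] rot deg [ 0.19 -0.11  0.01]
s now 0.1783933447944398
```

```bash
python3 - <<'E'
from ck import *
c=read_camera("scene");im=c["color"][:,:,::-1]
cv2.imwrite("pics/s5.png",cv2.resize(im[130:280,200:400],(800,600),interpolation=cv2.INTER_CUBIC))
E
```

```text
(no output)
```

View pics/s5.png

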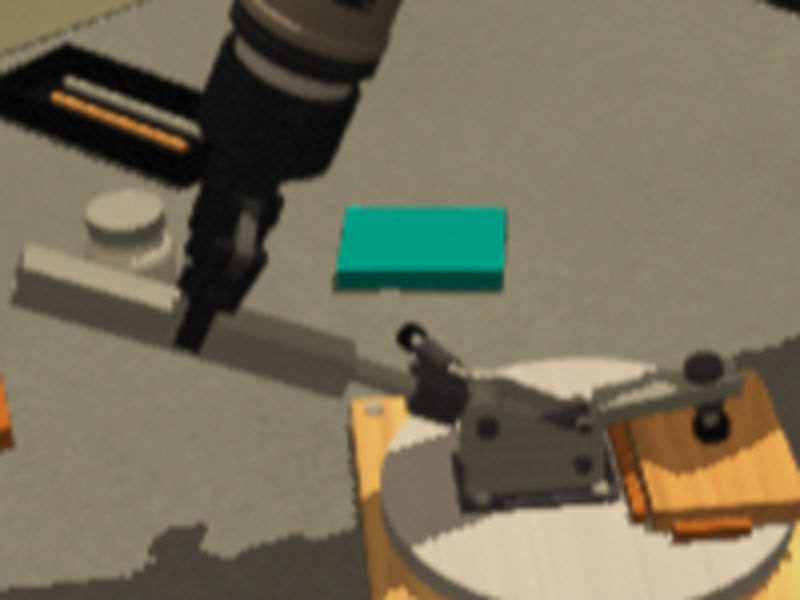

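Call:
play_rows:
  increments:
    - [[0,0.0005,0.006],[0,0,0]]
    - [[0,0,0.008],[0,0,0]]
    - [[0,0,0.008],[0,0,0]]
    - [[0,0,0.007],[0,0,0]]
    - [[0,0,0.004],[0,0,0]]
    - [[0,0,0.002],[0,0,0]]
    - [[0,0,0],[0,0,0]]

```text
t: 9.62
eef_pos: [0.5727, -0.1526, 0.1489]
tool_rot: [-0.489, 0.754, 0.368, -0.239]
contact_force: [-1.4, 0.7, -1.9]
gripper_width: 0.266
```

```bash
python3 - <<'E'
from ck import *
o=rep(.140,np.radians(24))
E
```

```text
9.6167 q [-0.3293  0.3152  0.4129  2.1515  0.3189  0.371   0.6738] p [ 0.5727 -0.1526  0.1489] F [-1.4     0.699  -1.8774] M [ 0.5581  0.7396 -0.0093] w 0.2655691569219818
shift(tool) mm [-1.   0.2  1. ] rot deg [0.05 0.07 0.02]
s now 0.14100937234734104
```

Now nudge in slowly to feel the shoulder.

Call:
play_rows:
  increments:
    - [[0,0,0.001],[0,0,0]]
    - [[0,0,0.001],[0,0,0]]
    - [[0,0,0.001],[0,0,0]]
    - [[0,0,0],[0,0,0]]

```text
t: 9.95
eef_pos: [0.5716, -0.152, 0.1484]
tool_rot: [-0.489, 0.754, 0.368, -0.238]
contact_force: [0.9, 0.5, -0.3]
gripper_width: 0.264
```

```bash
python3 - <<'E'
from ck import *
o=rep(.140,np.radians(24))
E
```

```text
9.95 q [-0.3347  0.3144  0.4169  2.1559  0.3233  0.3668  0.6661] p [ 0.5716 -0.152   0.1484] F [ 0.8776  0.505  -0.3144] M [ 0.3161  0.2951 -0.0024] w 0.26379273616768195
shift(tool) mm [-0.8  0.2 -0.4] rot deg [ 0.14 -0.03  0.05]
s now 0.13961894420675103
```

Call:
play_rows:
  increments:
    - [[0,0,0.001],[0,0,0]]
    - [[0,0,0.001],[0,0,0]]
    - [[0,0,0.001],[0,0,0]]
    - [[0,0,0],[0,0,0]]

```text
t: 10.28
eef_pos: [0.5713, -0.1517, 0.1488]
tool_rot: [-0.488, 0.755, 0.369, -0.236]
contact_force: [5.6, -5.4, 1.4]
gripper_width: 0.265
```

```bash
python3 - <<'E'
from ck import *
o=rep(.140,np.radians(24))
c=read_camera("scene");im=c["color"][:,:,::-1]
cv2.imwrite("pics/s6.png",cv2.resize(im[180:270,240:360],(800,600),interpolation=cv2.INTER_CUBIC))
E
```

```text
10.2833 q [-0.3415  0.3129  0.4229  2.1597  0.3291  0.3617  0.6584] p [ 0.5713 -0.1517  0.1488] F [ 5.6202 -5.3794  1.3683] M [-0.9532 -0.6862 -0.0696] w 0.26532251995564493
shift(tool) mm [-0.9  0.7 -0.5] rot deg [ 0.37 -0.08  0.12]
s now 0.13945379621587345
```

View pics/s6.png

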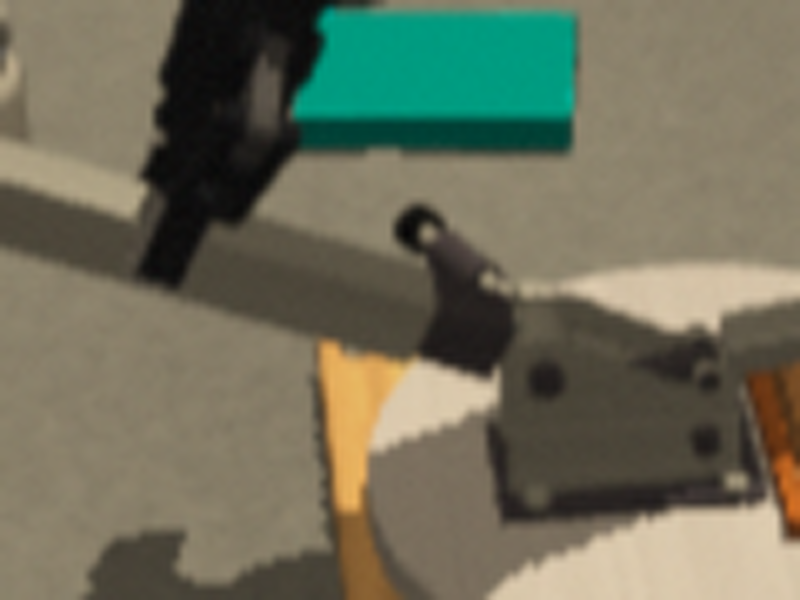

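Call:
play_rows:
  increments:
    - [[0,0.0049,0.0004],[2,0,0]]
    - [[0,0.0049,0.0004],[2,0,0]]
    - [[0,0.0049,0.0004],[2,0,0]]
    - [[0,0.0049,0.0004],[2,0,0]]
    - [[0,0.0049,0.0004],[2,0,0]]
    - [[0,0.0049,0.0004],[2,0,0]]
    - [[0,0,0],[0,0,0]]

```text
t: 10.92
eef_pos: [0.5775, -0.1568, 0.1199]
tool_rot: [-0.565, 0.7, 0.341, -0.274]
contact_force: [2.7, -2.0, 6.4]
gripper_width: 0.267
```

```bash
python3 - <<'E'
from ck import *
o=rep(.140,np.radians(12))
E
```

```text
10.9167 q [-0.0608  0.4029  0.1985  2.0078  0.0604  0.5543  0.9718] p [ 0.5775 -0.1568  0.1199] F [ 2.7016 -2.0309  6.4202] M [-0.4136 -0.2786  0.0024] w 0.2669810627145017
shift(tool) mm [-0.7 -0.2 -0. ] rot deg [ 0.28 -0.14  0.12]
s now 0.13998693250696348
```

Call:
play_rows:
  increments:
    - [[0,0.0049,0.0004],[2,0,0]]
    - [[0,0.0049,0.0004],[2,0,0]]
    - [[0,0.0049,0.0004],[2,0,0]]
    - [[0,0.0049,0.0004],[2,0,0]]
    - [[0,0.0049,0.0002],[1.5,0,0]]
    - [[0,0,0],[0,0,0]]
    - [[0,0,0],[0,0,0]]

```text
t: 11.5
eef_pos: [0.5785, -0.1574, 0.095]
tool_rot: [-0.62, 0.651, 0.318, -0.301]
contact_force: [4.6, -4.0, 1.5]
gripper_width: 0.266
```

```bash
python3 - <<'E'
from ck import *
o=rep(.140,np.radians(3))
c=read_camera("scene");im=c["color"][:,:,::-1]
cv2.imwrite("pics/s7.png",cv2.resize(im[170:290,240:400],(800,600),interpolation=cv2.INTER_CUBIC))
E
```

```text
11.5 q [ 0.0556  0.494   0.1213  1.898  -0.0535  0.7084  1.1074] p [ 0.5785 -0.1574  0.095 ] F [ 4.6194 -4.0382  1.5125] M [-0.7031 -0.8211  0.0029] w 0.265828594522064
shift(tool) mm [-0.8 -3.3 -0.4] rot deg [-0.12 -0.08  0.1 ]
s now 0.1395772496428805
```

View pics/s7.png

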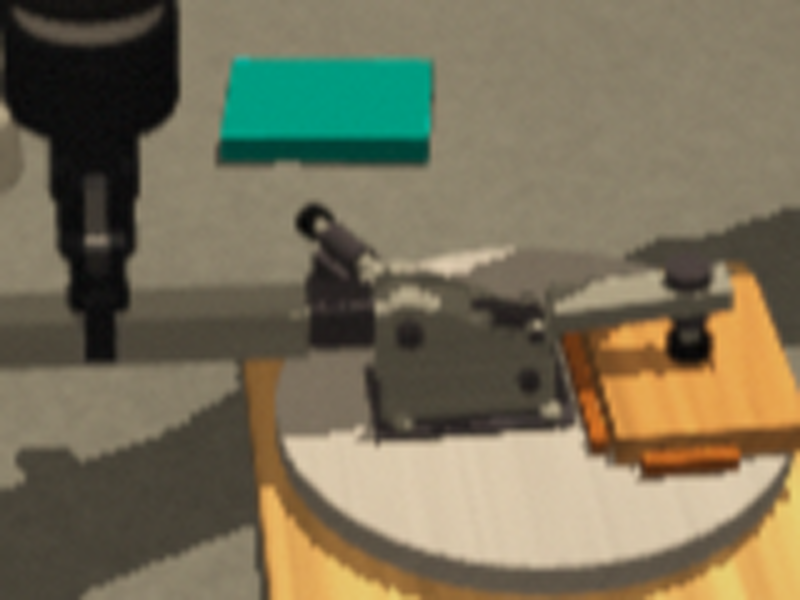

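Call:
play_rows:
  increments:
    - [[0,0.002,0],[0,0,0]]
    - [[0,0.002,0],[0,0,0]]
    - [[0,0.002,0],[0,0,0]]
    - [[0,0,0],[0,0,0]]

```text
t: 11.88
eef_pos: [0.5789, -0.1573, 0.0931]
tool_rot: [-0.62, 0.651, 0.318, -0.301]
contact_force: [-8.2, -1.3, 37.2]
gripper_width: 0.267
```

```bash
python3 - <<'E'
from ck import *
o=rep(.140,np.radians(3))
E
```

```text
11.8833 q [ 0.056   0.4968  0.1207  1.8989 -0.0549  0.7037  1.1087] p [ 0.5789 -0.1573  0.0931] F [-8.1616 -1.3106 37.1631] M [0.4237 2.2702 0.147 ] w 0.26693889362712814
shift(tool) mm [-1.2 -5.2 -0.3] rot deg [-0.09 -0.06  0.17]
s now 0.1396915460722136
```

```bash
python3 - <<'E'
from ck import *
T0,R0=tgt(.140,np.radians(3));T,R=tgt(.140,np.radians(3),np.radians(3))
print(R0.inv().apply(T-T0)*1000,(R0.inv()*R).as_rotvec(degrees=True))
E
```

```text
[10.5342 -0.0144  0.2755] [ 0.     -2.9959 -0.157 ]
```

Call:
play_rows:
  increments:
    - [[0,-0.003,0],[0,0,0]]
    - [[0,-0.004,0],[0,0,0]]
    - [[0,-0.001,0],[0,0,0]]
    - [[0,0,0],[0,0,0]]

```text
t: 12.22
eef_pos: [0.5784, -0.1573, 0.0971]
tool_rot: [-0.619, 0.652, 0.318, -0.301]
contact_force: [7.1, -5.2, -3.1]
gripper_width: 0.261
```

Call:
play_rows:
  increments:
    - [[0.0035,0,0.0001],[0,-1,-0.05]]
    - [[0.007,0,0.0002],[0,-2,-0.1]]
    - [[0.0105,0,0.0003],[0,-3,-0.16]]
    - [[0.0105,0,0.0003],[0,-3,-0.16]]
    - [[0.0105,0,0.0003],[0,-3,-0.16]]
    - [[0.0105,0,0.0003],[0,-3,-0.16]]
    - [[0.0105,0,0.0003],[0,-3,-0.16]]
    - [[0.0105,0,0.0003],[0,-3,-0.16]]
    - [[0.0105,0,0.0003],[0,-3,-0.16]]
    - [[0.0105,0,0.0003],[0,-3,-0.16]]
    - [[0.0105,0,0.0003],[0,-3,-0.16]]
    - [[0.0105,0,0.0003],[0,-3,-0.16]]
    - [[0.0105,0,0.0003],[0,-3,-0.16]]
    - [[0.0105,0,0.0003],[0,-3,-0.16]]
    - [[0.0105,0,0.0003],[0,-3,-0.16]]
    - [[0.007,0,0.0002],[0,-2,-0.1]]
    - [[0.0035,0,0.0001],[0,-1,-0.05]]
    - [[0,0,0],[0,0,0]]

```text
t: 13.72
eef_pos: [0.6195, -0.0053, 0.0972]
tool_rot: [-0.456, 0.478, 0.546, -0.514]
contact_force: [8.3, 1.4, -2.3]
gripper_width: 0.264
```

```bash
python3 - <<'E'
from ck import *
o=rep(.140,np.radians(3),np.radians(45))
E
```

```text
13.7167 q [-0.0034  0.516  -0.1109  1.8407  0.07    0.7341  1.5482] p [ 0.6195 -0.0053  0.0972] F [ 8.3143  1.4487 -2.2765] M [ 0.2924 -1.6639  0.0447] w 0.2640024006945114
shift(tool) mm [-4.4 -1.2  0.6] rot deg [0.14 0.24 0.37]
s now 0.14057475386513194
```

Call:
play_rows:
  increments:
    - [[0.003,0,0.0001],[0,-1,-0.05]]
    - [[0.0065,0,0.0002],[0,-2,-0.1]]
    - [[0.0105,0,0.0003],[0,-3,-0.16]]
    - [[0.0105,0,0.0003],[0,-3,-0.16]]
    - [[0.0105,0,0.0003],[0,-3,-0.16]]
    - [[0.0105,0,0.0003],[0,-3,-0.16]]
    - [[0.0105,0,0.0003],[0,-3,-0.16]]
    - [[0.0105,0,0.0003],[0,-3,-0.16]]
    - [[0.0105,0,0.0003],[0,-3,-0.16]]
    - [[0.0105,0,0.0003],[0,-3,-0.16]]
    - [[0.0105,0,0.0003],[0,-3,-0.16]]
    - [[0.0105,0,0.0003],[0,-3,-0.16]]
    - [[0.0105,0,0.0003],[0,-3,-0.16]]
    - [[0.007,0,0.0003],[0,-3,-0.16]]
    - [[0.007,0,0.0003],[0,-3,-0.16]]
    - [[0.004,0,0.0002],[0,-2,-0.1]]
    - [[0.0035,0,0.0001],[0,-1,-0.05]]
    - [[0,0,0],[0,0,0]]

```text
t: 15.22
eef_pos: [0.5517, 0.1206, 0.0988]
tool_rot: [-0.222, 0.235, 0.69, -0.647]
contact_force: [9.3, 6.6, -3.2]
gripper_width: 0.265
```

```bash
python3 - <<'E'
from ck import *
o=rep(.140,np.radians(3),np.radians(90))
c=read_camera("top");np.savez("t8.npz",**c);img=c["color"];hsv=cv2.cvtColor(img,cv2.COLOR_RGB2HSV)
cv2.imwrite("pics/t8.png",cv2.resize(img[190:350,200:400,::-1],(750,600),interpolation=cv2.INTER_CUBIC))
E
```

```text
15.2167 q [-0.0264  0.4641 -0.3487  1.9517  0.1812  0.7064  2.0106] p [0.5517 0.1206 0.0988] F [ 9.3346  6.5945 -3.1887] M [ 1.2487 -1.8542  0.1396] w 0.2650311004350586
shift(tool) mm [8.7 0.4 2.1] rot deg [0.6  0.25 0.16]
s now 0.14211648020170994
```

View pics/t8.png

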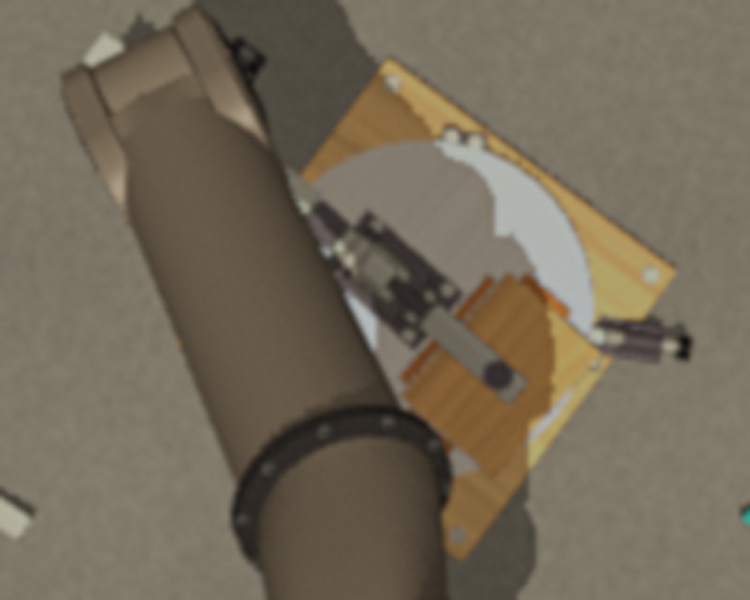

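Call:
play_rows:
  increments:
    - [[0.003,0,0.0003],[0,0,0]]
    - [[0.003,0,0.0003],[0,0,0]]
    - [[0.003,0,0.0003],[0,0,0]]
    - [[0,0,0],[0,0,0]]
    - [[0,0,0],[0,0,0]]

```text
t: 15.68
eef_pos: [0.5432, 0.1268, 0.0987]
tool_rot: [-0.223, 0.234, 0.69, -0.647]
contact_force: [8.1, 9.0, -2.5]
gripper_width: 0.262
```

```bash
python3 - <<'E'
from ck import *
o=rep(.140,np.radians(3),np.radians(90))
print("F tool",quat(o).inv().apply(o["contact_force"]))
E
```

```text
15.6833 q [-0.0367  0.4555 -0.3523  1.9672  0.1795  0.6999  1.9965] p [0.5432 0.1268 0.0987] F [ 8.0762  9.0036 -2.5444] M [ 1.5846 -1.6355  0.0038] w 0.26210505787660754
shift(tool) mm [-1.8  0.2  1.8] rot deg [0.61 0.26 0.26]
s now 0.14176497029929577
F tool [ -0.8908   3.2943 -11.8793]
```

Call:
play_rows:
  increments:
    - [[0.003,0,0],[0,0,0]]
    - [[0,0,0],[0,0,0]]
    - [[0,0,0],[0,0,0]]

```text
t: 15.93
eef_pos: [0.5412, 0.1283, 0.0987]
tool_rot: [-0.222, 0.234, 0.69, -0.647]
contact_force: [8.6, 6.8, -2.2]
gripper_width: 0.266
```

```bash
python3 - <<'E'
from ck import *
o=rep(.140,np.radians(3),np.radians(90))
print("F tool",quat(o).inv().apply(o["contact_force"]))
c0=np.load("top0.npz");c=read_camera("top");W=cloud(c);img=c["color"]
# pad arm direction: high points (z>0.06) near hold-down arm / board edges
hsv=cv2.cvtColor(img,cv2.COLOR_RGB2HSV)
np.savez("t9.npz",**c)
sub=W[255:310,295:350].reshape(-1,3);m=(sub[:,2]>.08)&(sub[:,2]<.125);P=sub[m]
print(len(P),np.c_[P.mean(0)]);print(np.degrees(np.arctan2(*(P.mean(0)-AX)[[1,0]])))
E
```

```text
15.9333 q [-0.0401  0.453  -0.3525  1.9713  0.1801  0.6977  1.9921] p [0.5412 0.1283 0.0987] F [ 8.6061  6.772  -2.1728] M [ 1.4298 -1.8424  0.2192] w 0.265747577456661
shift(tool) mm [-4.3  0.3  1.7] rot deg [0.61 0.28 0.22]
s now 0.14172387462362504
F tool [ -2.6743   2.8282 -10.464 ]
494 [[ 0.4119]
 [-0.0438]
 [ 0.1039]]
-129.00900437979544
```

Call:
play_rows:
  increments:
    - [[0.003,0,0],[0,0,0]]
    - [[0,0,0],[0,0,0]]
    - [[0,0,0],[0,0,0]]

```text
t: 16.23
eef_pos: [0.5402, 0.1291, 0.099]
tool_rot: [-0.222, 0.236, 0.69, -0.647]
contact_force: [13.0, 4.3, -3.6]
gripper_width: 0.259
```

```bash
python3 - <<'E'
from ck import *
o=rep(.140,np.radians(3),np.radians(90))
print("F tool",quat(o).inv().apply(o["contact_force"]))
def rot(f):
    c=np.load(f);W=cloud(c)
    # clamp side strip + hold-down arm: points at arm height
    v=W.reshape(-1,3);d=v-AX;r=np.hypot(d[:,0],d[:,1])
    m=(v[:,2]>.055)&(v[:,2]<.075)&(r<.14)&(r>.02)
    P=v[m];pts=(P[:,:2]*1e4).astype(np.int32)
    # drop knob side
    k=cv2.minAreaRect(cv2.convexHull(pts));print(f,len(P),k,P.mean(0))
rot("top0.npz");rot("t9.npz")
E
```

```text
16.2333 q [-0.0432  0.4504 -0.3517  1.9747  0.1815  0.6946  1.9873] p [0.5402 0.1291 0.099 ] F [13.0328  4.3228 -3.6428] M [ 0.8874 -2.5915  0.2592] w 0.25936015811219787
shift(tool) mm [-5.5  0.6  1.8] rot deg [0.66 0.23 0.09]
s now 0.1417407923173739
F tool [ -7.6601   4.3539 -11.1434]
top0.npz 1471 ((4064.78076171875, -125.48291015625), (2286.83154296875, 2020.6641845703125), 42.11070251464844) [0.3658 0.0079 0.0631]
t9.npz 1401 ((4282.6064453125, -599.3486328125), (2355.330322265625, 1799.12646484375), 37.2946662902832) [ 0.3787 -0.089   0.0633]
```

Call:
play_rows:
  increments:
    - [[-0.004,0.001,0],[0,0,0]]
    - [[-0.002,0.001,-0.001],[0,0,0]]
    - [[0,0,0],[0,0,0]]
    - [[0,0,0],[0,0,0]]

```text
t: 16.57
eef_pos: [0.5426, 0.1274, 0.0963]
tool_rot: [-0.224, 0.234, 0.69, -0.648]
contact_force: [5.2, 7.5, -0.0]
gripper_width: 0.266
```

```bash
python3 - <<'E'
from ck import *
o=rep(.140,np.radians(3),np.radians(90))
print("F tool",quat(o).inv().apply(o["contact_force"]))
E
```

```text
16.5667 q [-0.039   0.4596 -0.3512  1.9674  0.1807  0.6987  1.9937] p [0.5426 0.1274 0.0963] F [ 5.2231  7.4693 -0.0113] M [ 1.4083 -0.7952 -0.1462] w 0.2655388421816637
shift(tool) mm [-2.6 -2.1  1.7] rot deg [0.47 0.23 0.37]
s now 0.14171435685327352
F tool [ 0.4436  0.5648 -9.0861]
```

Call:
play_rows:
  increments:
    - [[0,0,0],[0,0,0]]
    - [[0,0,0],[0,0,0]]
    - [[0,0,0],[0,0,0]]
    - [[0,0,0],[0,0,0]]
    - [[0,0,0],[0,0,0]]
    - [[0,0,0],[0,0,0]]
    - [[0,0,0],[0,0,0]]
    - [[0,0,0],[0,0,0]]
    - [[0,-0.01,0],[0,0,0]]
    - [[0,-0.02,0],[0,0,0]]
    - [[0,-0.03,0],[0,0,0]]
    - [[0,-0.03,0],[0,0,0]]
    - [[0,-0.03,0],[0,0,0]]
    - [[0,-0.03,0],[0,0,0]]
    - [[0,-0.01,0],[0,0,0]]
    - [[0,0,0],[0,0,0]]
  gripper: 0.0854

```text
t: 17.9
eef_pos: [0.5378, 0.1165, 0.2587]
tool_rot: [-0.224, 0.235, 0.688, -0.649]
contact_force: [0.1, 0.1, -0.5]
gripper_width: 1.004
```

```bash
python3 - <<'E'
from ck import *
o=rep(.140,np.radians(3),np.radians(90))
c=read_camera("wrist");cv2.imwrite("pics/w10.png",c["color"][:,:,::-1]);np.savez("w10.npz",**c)
p,a,R=frame(np.radians(3),np.radians(90))
print(wproj(c,o,[p+.045*a,p+.235*a]))
E
```

```text
17.9 q [ 0.0265  0.2509 -0.3929  1.8341  0.0721  1.0282  2.0916] p [0.5378 0.1165 0.2587] F [ 0.0948  0.1285 -0.5368] M [-0.0245 -0.0331 -0.0392] w 1.0044842421103997
shift(tool) mm [ -0.3 160.7  -0.3] rot deg [0.34 0.11 0.19]
s now 0.13875514873218942
[[320.3924 105.0734]
 [319.7761 324.5624]]
```

View pics/w10.png

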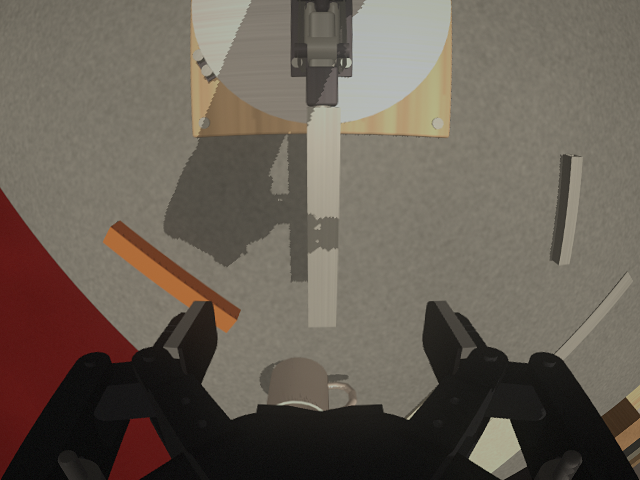

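```bash
python3 - <<'E'
from ck import *
def rot(c,yaw,n):
    W=cloud(c).reshape(-1,3)
    u=np.array([np.cos(psi+yaw),np.sin(psi+yaw),0]);d=W-(AX-.073*u)
    v=np.array([-u[1],u[0],0]);L=np.c_[d@u,d@v,W[:,2]]
    m=(L[:,2]>.059)&(L[:,2]<.069)&(abs(L[:,0])<.06)&(abs(L[:,1])<.075)
    P=L[m];k=cv2.minAreaRect(cv2.convexHull((P[:,:2]*1e4).astype(np.int32)));print(n,len(P),k,P[:,2].mean())
    b=(W[:,2]>.07)&(W[:,2]<.2);d2=W-AX;e=np.c_[d2@u,d2@v,W[:,2]]
    s=b&(e[:,0]>.12)&(e[:,0]<.31)&(abs(e[:,1])<.03);Q=e[s];
    if len(Q)>20:print(" bar pts",len(Q),Q.min(0),Q.max(0),np.polyfit(Q[:,0],Q[:,1],1),np.polyfit(Q[:,0],Q[:,2],1))
rot(np.load("scene0.npz"),0,"scene0");rot(np.load("top0.npz"),0,"top0")
rot(read_camera("scene"),np.pi/2,"scene");rot(read_camera("top"),np.pi/2,"top")
c=read_camera("scene");c0=np.load("scene0.npz")
df=np.abs(c["color"].astype(int)-c0["color"]).sum(2)>80
for n,(x0,x1,y0,y1) in dict(spare=(165,205,210,247),jar=(218,246,176,212),mug=(345,420,385,456)).items():print(n,df[y0:y1,x0:x1].mean())
E
```

```text
scene0 1101 ((-5.0474853515625, 32.82611083984375), (1263.257080078125, 968.5405883789062), 89.82038879394531) 0.06296752469935224
 bar pts 108 [ 0.1201 -0.0028  0.1409] [0.1526 0.0121 0.1766] [-0.038   0.0121] [0.712  0.0659]
top0 1102 ((41.262664794921875, 0.09136962890625), (1362.984619140625, 994.5704345703125), 89.68035888671875) 0.06375546022076542
 bar pts 80 [ 0.1201 -0.0061  0.1485] [0.1563 0.0078 0.1814] [ 0.0084 -0.0005] [0.6606 0.0749]
scene 813 ((34.056182861328125, 27.03607177734375), (1202.4161376953125, 954.4952392578125), 89.15123748779297) 0.06312109470698567
 bar pts 1095 [ 0.1202 -0.0093  0.085 ] [0.3028 0.0179 0.1178] [0.0043 0.0015] [-0.0538  0.1214]
top 1013 ((73.67132568359375, 5.3934326171875), (1371.1795654296875, 1031.515380859375), 89.83123016357422) 0.06370515591668785
 bar pts 81 [ 0.1205 -0.0112  0.0858] [0.1607 0.0146 0.1264] [-0.3265  0.041 ] [-0.061   0.1218]
spare 0.0
jar 0.0
mug 0.009577464788732394
```

```bash
python3 -c "
from station import *
print(hand_in())"
```

```text
the job is handed in; nothing more can be done
None
```

The job is handed in: the board is clamped, the turntable is at its quarter-turn position, and the bar is still on the handle. It took about 18 s of the 54 s allowed; handing in gives no verdict.

What I did, in order:
1. **Bar:** I slid the larger grey bar about half-way over the handle. I let the handle sag to about 24° above level, because one wrist joint was close to its limit, then pushed the bar in until it met the shoulder at about 7.5 N.
2. **Clamp:** I threw the handle down past the dead point. A test press met a hard stop at 37 N with under 2 mm of travel.
3. **Turntable:** I swung it 90° counter-clockwise. Nudging it further met about 7.7 N of resistance after about 1 mm, so the plunger appears to have dropped in.
4. **Release:** I opened the gripper and backed straight up. The force reading then was near zero.

Last checks:
- **Bar and handle:** The bar sits up against the shoulder in the wrist picture. It droops 0.1 rad from the handle's line, as expected with the handle at 3°.
- **Turntable:** The bar's direction is within about half a degree of a quarter turn from the start.
- **Board:** It is square to its nest to within 1°.
- **Other things:** The areas around the spare board and the jar show no change in the pictures, and the mug's only 1%.

One small disagreement: the bar's outer end measured 303 mm from the turntable axis, against 297 mm expected. I put this down to camera noise and an axis estimate about 2 mm out, because the bar was still pressing on the shoulder just before I let go.

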